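Load the sample tray of a grain analyser and close its hood

TASK

Three closed sample boxes stand on the bench, and a fourth already stands on the tray of the analyser's loading station: complete the two-by-two grid by setting the three boxes down softly and upright on the three bare dark pads of the tray, one centred on each pad with its long side along the pad's, without shifting the box that is already there. When all four stand in the grid, lower the hinged hood gently over them until it is fully shut (do not let it drop), and let go. Leave the glass jar and the brush where they are.

Things in the scene. Friction and masses are not known exactly. Their poses are not given: they have to be found in the camera images.
- station: White fixed base, 270x225 mm, 33 high (own x -112 to 158), own +x roughly to the robot's left. Origin on the bench under the tray's centre. Tray floor 35 mm above the bench, 196x187 inside, lip 4 high. The 2x2 places are centred at own x +-46, y +-42.5 mm. Blue console, 62 high, at own y -190 to -114. Hood hinged on the +x side, handle on the -x side.
- hood (a joint): Hood angle (rad): 0 shut on its stop, 1.5 to 1.8 at the start (standing open), 1.95 limit. Clear and grey plastic cover without a bottom, 230x214 mm, 68 high, 0.35 kg. Its stiff hinge holds it standing, but below about 0.6 it falls shut when let go.
- hood_hinge (a point): Middle of the hood's hinge axis, 37 mm above the bench; the hinge axis runs along the station's y. Axes parallel to the station's.
- hood_handle (a point): Middle of the hood's round steel bar handle, 12 mm thick, 90 long, parallel to the hinge. With the hood shut it lies 270 mm from the hinge towards the station's -x and 20 mm above it (57 above the bench); opening turns it up about the hinge, then over to +x. 32 mm gap between bar and the hood's front wall. Axes turn with the hood.
- box0: The sample box that already stands in one of the four places of the tray (which one varies): closed white box with grey lid and a blank paper label, 80 mm along its x, 55 mm along its y, 50 mm high. Origin at the centre of its underside.
- box1: A closed sample box standing on the bench, same as box0: 80 (x) x 55 (y) x 50 (z) mm, about 0.2 kg. Origin at the centre of its underside.
- box2: A closed sample box standing on the bench, same as box0: 80 (x) x 55 (y) x 50 (z) mm, about 0.2 kg. Origin at the centre of its underside.
- box3: A closed sample box standing on the bench, same as box0: 80 (x) x 55 (y) x 50 (z) mm, about 0.2 kg. Origin at the centre of its underside.
- pad1: A bare dark rubber pad marking one free place of the tray: 84 mm along its x, 59 mm along its y, 1 mm thin, flush enough to ignore (a box on it stands 35 mm above the bench). Origin at its centre, on the tray floor. Any of the three boxes may go on it.
- pad2: A bare dark rubber pad marking one free place of the tray: 84 mm along its x, 59 mm along its y, 1 mm thin, flush enough to ignore (a box on it stands 35 mm above the bench). Origin at its centre, on the tray floor. Any of the three boxes may go on it.
- pad3: A bare dark rubber pad marking one free place of the tray: 84 mm along its x, 59 mm along its y, 1 mm thin, flush enough to ignore (a box on it stands 35 mm above the bench). Origin at its centre, on the tray floor. Any of the three boxes may go on it.
- jar: Bystander: upright glass jar with white cap, 76 mm across, 110 mm tall; origin at the centre of its underside.
- brush: Bystander: hand brush lying on the bench, along its x; about 200 mm long.
Mind the look-alikes: they are no part of the job. What is shaped like the box2 but pink or purple is not meant.

How it is judged:
By the outcome, as a careful person would: the job done as asked, in the order asked, and still so for the second after the job is handed in, with the robot touching nothing.
It also fails if it takes over 72 s, if anything falls off the work surface, if the arm or the gripper's body presses on something with over 40 N, if the wrist force passes 120 N, or if a joint passes its speed limit or range.

ROBOT

A 6-joint arm with a two-finger parallel gripper is mounted at the origin on the work surface. World frame = base frame: x ahead of the robot, y to its left, z up, the work surface at z = 0. Lengths are in m, angles in rad, forces in N, time in s.
With the tool pointing down it reaches from about 0.275 to 0.775 m from the base axis. Payload 14.6 kg.
Tool frame: the origin (TCP) lies at the very end of the fingers, on their centre line; the grasp point (between the pads) lies 19 mm behind it; z points along the fingers, y is the line along which they close (so a half turn about z gives the same grasp; the last joint's range is limited). The gripper opens to 85 mm and grips with 20 to 120 N. Pads are 22 mm wide; open, the fingers measure 114 mm over their backs; the gripper's body (76 mm by 85 mm) begins 54 mm behind the grasp point. The pads swing forward as they close: fully open they stand 13 mm farther back than shut.
Start: joints at [1.046, 0.263, -0.048, 1.259, 0, 1.415], TCP at [0.19, 0.49, 0.231] pointing down, gripper open.
Joint ranges: [-2.65, 2.65], [-0.89, 1.7], [-1.18, 1.37], [-2.13, 2.11], [-1.35, 1.29], [-3.14, 3.14]. Speed limits (rad/s): [1.89, 1.89, 2.57, 2.79, 3.14, 3.14].

INTERFACE

Orientations are given as a 3x3 rotation matrix whose columns are the frame's x, y, z axes.
In Python, from plant import bot, snapshot, workorder, nets gives the robot as it stands.
- The arm moves only by the tool step_arm, never from a script. Its argument "rows" is a list of rows, each a list of 7 numbers: the shift along the tool's x, y, z in mm, then the turn, a rotation vector about the tool's x, y, z in degrees, then the opening, from -1 (shut) to 1 (fully open). A call has 1 to 5 rows; each row is the pose to reach, as a shift and turn from the pose commanded when the call began, along the tool's axes at that moment; what a row does not reach only later rows make up. A row lasts 1/10 s, in which the tool goes at most 50 mm and 8.59 degrees, less where a joint would pass 70% of its speed; a pose out of reach is approached as far as the arm can. A call with a gripper value outside its range is refused whole. The fingers move at their own pace and stop on an object; the grip force is fixed at half the most. Time passes only in rows, so rows that repeat a pose let the fingers close. It gives the time, the measured TCP pose, the force, the opening and the grip force at its end, in the units of the state.
- bot.sense(): the state, without advancing time (a new reading comes with each control period).
- snapshot(name): name is "scene" or "top"; returns a dict with "pixels" (384x512x3 uint8, blue, green, red), "mtx" (3x3 intrinsics, pixels), "k1" (the pictures are not rectified: a ray, as slopes to the right and down, at radius r is drawn at 1 + k1 r^2 times it, then the intrinsics apply), "extrinsics" (4x4, takes a point from world to camera coordinates). Camera axes: x right, y up, looking along -z (the intrinsics and any distortion apply to the point x, -y, -z); pixel columns grow to the right and rows downward; lengths in m; the calibration is good to about 2 mm. A picture is of the moment at which its call begins. There is no depth.
- workorder.finish_job(): hands the job in; it is judged then, once.
Trained networks look in the newest picture that a camera, given by its name, has taken for a name from the list of things; names that differ only in an ending like _2 or _b are one class to them, and where a whole thing is asked for, a point or a joint stands for the part that bears it (a point fixed in the world has none). Each returns a list of dicts, best first, with "confidence" (0 to 1); they miss things now and then, are a little off and sometimes report something else, mostly with a low value. They report only what shows in the picture. A call takes as long as a camera call. They do not tell look-alikes from the thing itself.
- nets.regions_of(query, camera): "mask" (384x512 bool, what is visible of it) and "xy" ([column, row] in pixels, amid what is visible of it).
- nets.place_of(query, camera): "xy" ([column, row] in pixels: a listed point, or the origin of a listed thing).
The state is a dict: "clock": time; "joint_pos": joint angles; "joint_vel": joint speeds; "joint_torque": joint torques, N m; "tcp_pos": TCP position; "ee_rot": TCP orientation; "ft_force": force on the tool from outside, world axes, zero at the start; "ft_torque": the same for the moment, N m; "grip_width": finger opening in m; "finger_force": force on a finger pad.
Only numpy, scipy, OpenCV 4.12 (cv2) and the standard library are available. Lean on these libraries where they do the work, as an engineer would, in place of code of your own. Each camera call takes 0.05 s, during which the arm holds its last target. There are 200 camera calls.

## Working session

There is one attempt and no reset: what is moved stays moved. The work goes in short steps, Python scripts to look and compute and a tool call to move; the robot and the scene stay as the last step left them, time stands still between calls to the robot, and variables do not carry over. Pictures are saved under pics/ and viewed, at most 10 in all, crops included, and the job is handed in when it is done.

Besides the shell and the picture viewer there is one more tool, called after "Request:" as name([rows], argument=value, ...), one row to a line, values as JSON. step_arm: Moves the arm, as the interface text tells. Its arguments: {"type":"object","properties":{"rows":{"type":"array","items":{"type":"array","items":{"type":"number"}}}},"required":["rows"]}

```bash
mkdir -p pics; ls; python3 - <<'E'
from plant import bot, snapshot, workorder, nets
import cv2, numpy as np
for n in ("scene","top"):
    s=snapshot(n); cv2.imwrite(f"pics/{n}0.png",s["pixels"])
    print(n,s["mtx"].tolist(),s["k1"],np.round(s["extrinsics"],4).tolist())
    for q in ("station","box0","box1","pad1","hood_hinge","hood_handle","jar","brush"):
        print(q,[(np.round(d["xy"]).tolist(),round(d["confidence"],2)) for d in nets.place_of(q,n)])
s=bot.sense(); print(s["clock"],s["tcp_pos"],s["ee_rot"],s["grip_width"])
E
```

```text
pics
scene [[346.5658379405159, 0.0, 253.5060518690341], [0.0, 346.5658379405159, 196.62113753938453], [0.0, 0.0, 1.0]] -2.3634365569749186e-05 [[0.1627, 0.9867, 0.0047, -0.0519], [-0.7111, 0.114, 0.6938, 0.3467], [0.684, -0.1162, 0.7202, -1.3053], [0.0, 0.0, 0.0, 1.0]]
station [([328.0, 208.0], 0.65)]
box0 [([146.0, 195.0], 0.86), ([108.0, 225.0], 0.84), ([218.0, 194.0], 0.79), ([190.0, 161.0], 0.77), ([161.0, 241.0], 0.69), ([311.0, 182.0], 0.61)]
box1 [([146.0, 195.0], 0.86), ([108.0, 225.0], 0.84), ([218.0, 194.0], 0.79), ([190.0, 161.0], 0.77), ([161.0, 241.0], 0.69), ([311.0, 182.0], 0.61)]
pad1 [([317.0, 211.0], 0.98), ([350.0, 207.0], 0.92), ([348.0, 188.0], 0.86)]
hood_hinge [([381.0, 198.0], 0.56)]
hood_handle [([434.0, 109.0], 0.63)]
jar [([232.0, 297.0], 0.67), ([164.0, 239.0], 0.26)]
brush [([355.0, 143.0], 0.79)]
top [[452.6107089468697, 0.0, 259.5631116157321], [0.0, 452.6107089468697, 191.1385732080914], [0.0, 0.0, 1.0]] -0.04894819656020192 [[0.0207, -0.9998, 0.0001, -0.0493], [0.9882, 0.0205, 0.1515, -0.5284], [-0.1515, -0.0031, 0.9885, -1.5074], [0.0, 0.0, 0.0, 1.0]]
station [([202.0, 186.0], 0.88)]
box0 [([286.0, 216.0], 0.92), ([365.0, 196.0], 0.88), ([212.0, 196.0], 0.66), ([326.0, 176.0], 0.62), ([342.0, 228.0], 0.6)]
box1 [([286.0, 216.0], 0.92), ([365.0, 196.0], 0.88), ([212.0, 196.0], 0.66), ([326.0, 176.0], 0.62), ([342.0, 228.0], 0.6)]
pad1 [([188.0, 167.0], 0.83), ([216.0, 172.0], 0.77), ([182.0, 190.0], 0.73)]
hood_hinge [([163.0, 176.0], 0.62), ([201.0, 184.0], 0.34), ([326.0, 180.0], 0.23)]
hood_handle [([131.0, 156.0], 0.88)]
jar [([284.0, 126.0], 0.97)]
brush [([147.0, 256.0], 0.86), ([329.0, 176.0], 0.2)]
0.9 [0.18975871 0.48950655 0.23128706] [[-9.32405604e-01  3.61413595e-01  5.14986571e-05]
 [ 3.61413595e-01  9.32405606e-01 -5.42584336e-06]
 [-4.99786101e-05  1.35532280e-05 -9.99999999e-01]] 0.08535167237161276
```

View pictures.

```bash
python3 -c "
import cv2
for n in('scene','top'):
    cv2.imwrite(f'pics/{n}0b.png',cv2.resize(cv2.imread(f'pics/{n}0.png'),(800,600),interpolation=cv2.INTER_CUBIC))"
```

```text
(no output)
```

View pics/scene0b.png

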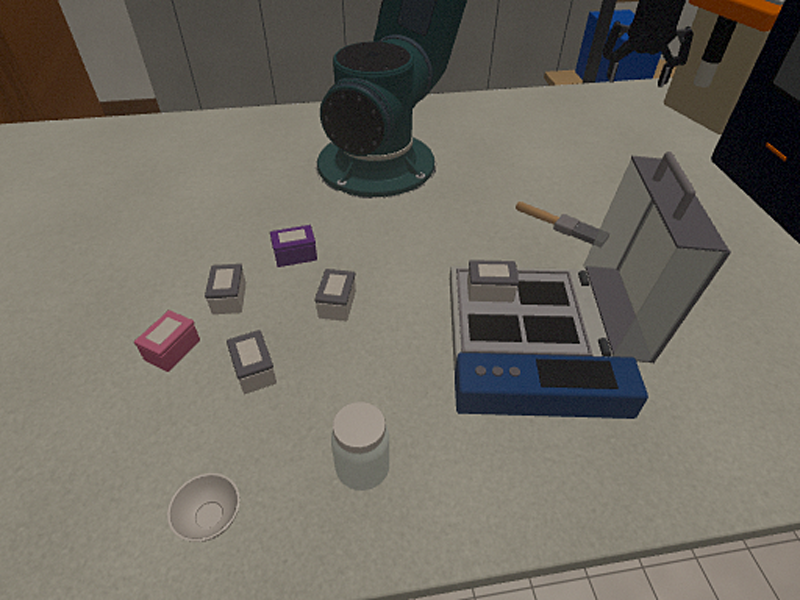

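View pics/top0b.png

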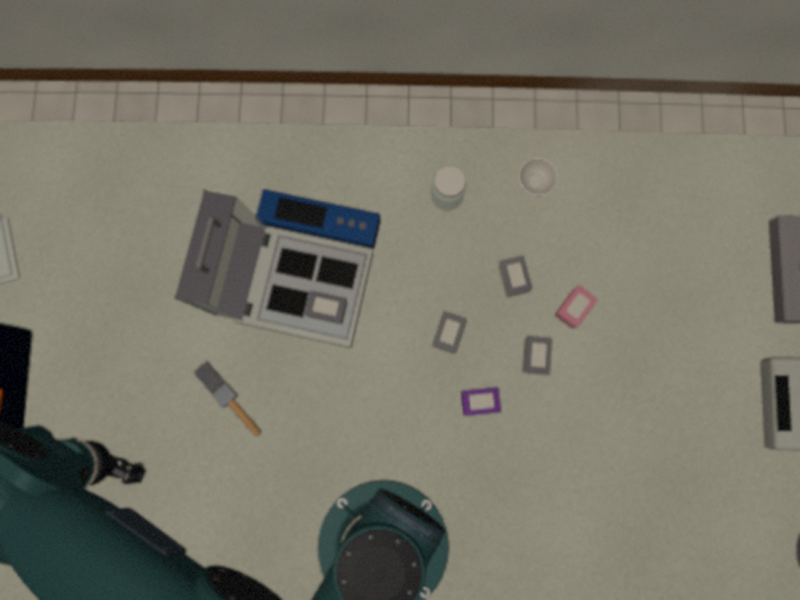

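The scene view shows three grey-lidded boxes (about 145,184; 160,231; 215,188 in original pixels). It also shows pink and purple look-alikes, box0 on the robot-side right place of the tray, and the hood standing open on the robot's left. In the top view the grey boxes are at about (288,213), (330,177) and (344,227). Next I fit the poses from the masks.

```bash
cat > h.py <<'E'
from plant import bot, snapshot, workorder, nets
import cv2, numpy as np
from scipy.optimize import minimize
def shot(n): return snapshot(n)
def proj(P,s):
    c=(s["extrinsics"]@np.c_[P,np.ones(len(P))].T)[:3].T
    u=np.c_[c[:,0],-c[:,1]]/-c[:,2:3]
    u=u*(1+s["k1"]*(u**2).sum(1,keepdims=True))
    return u*s["mtx"][0,0]+s["mtx"][:2,2]
def ray(px,s,z):
    f=lambda p:((proj(np.array([[p[0],p[1],z]]),s)[0]-px)**2).sum()
    return minimize(f,[.5,.2],method="Nelder-Mead",options=dict(xatol=1e-5,fatol=1e-6)).x
def Rz(a): return np.array([[np.cos(a),-np.sin(a)],[np.sin(a),np.cos(a)]])
def boxpts(p,z0,h,lx=.08,ly=.055,off=(0,0)):
    c=np.array([[i*lx/2,j*ly/2] for i in(-1,1) for j in(-1,1)])+off
    c=c@Rz(p[2]).T+p[:2]
    return np.vstack([np.c_[c,np.full(4,z)] for z in ((z0,z0+h) if h else (z0,))])
def fill(P,s,im):
    hull=cv2.convexHull((proj(P,s)*4).astype(np.float32))
    cv2.fillConvexPoly(im,np.round(hull*16).astype(np.int32),1.,cv2.LINE_AA,4)
def cost(hulls,views):
    # 4x supersampled silhouettes, averaged down
    t=0
    for s,m in views:
        im=np.zeros((1536,2048),np.float32)
        for P in hulls: 
            hull=cv2.convexHull((proj(P,s)*4+1.5).astype(np.float32))
            cv2.fillConvexPoly(im,np.round(hull*16).astype(np.int32),1.,shift=4)
        im=cv2.resize(im,(512,384),interpolation=cv2.INTER_AREA)
        t+=np.abs(im-m).sum()/m.sum()
    return t
def fit(make,x0,views,dx=(.008,.008,.12)):
    best=None
    sim=np.vstack([x0]+[np.array(x0)+np.eye(3)[i]*dx[i] for i in range(3)])
    return minimize(lambda p:cost(make(p),views),x0,method="Nelder-Mead",options=dict(initial_simplex=sim,xatol=2e-4,fatol=1e-4,maxfev=150))
def near(regs,px):
    return min(regs,key=lambda d:np.hypot(*(np.array(d["xy"])-px)))
E
cat > m.py <<'E'
from h import *
S={n:shot(n) for n in("top","scene")}
R={n:nets.regions_of("box1",n) for n in S}
Pd={n:nets.regions_of("pad1",n) for n in S}
for n in S: print(n,[(np.round(d["xy"]).tolist(),round(d["confidence"],2),int(d["mask"].sum())) for d in R[n]],[(np.round(d["xy"]).tolist(),int(d["mask"].sum())) for d in Pd[n]])
def colour(n,m):
    return S[n]["pixels"][m].mean(0).round()
for px in ([288,212],[330,177],[344,227]):
    d=near(R["top"],px); p0=ray(np.array(d["xy"]),S["top"],.045)
    e=near(R["scene"],proj(np.array([[*p0,.025]]),S["scene"])[0])
    v=[(S["top"],d["mask"].astype(np.float32)),(S["scene"],e["mask"].astype(np.float32))]
    r=min((fit(lambda p:[boxpts(p,0,.05)],[*p0,a],v) for a in(0,.8,1.6,2.4)),key=lambda r:r.fun)
    print("box",d["xy"],e["xy"],r.x.round(4),round(r.fun,3),colour("top",d["mask"]))
def st(p,places): return [boxpts(p,.036,0,.084,.059,o) for o in places]
allp=[(-.046,.0425),(-.046,-.0425),(.046,.0425),(.046,-.0425)]
v=[(S[n],np.any([d["mask"] for d in Pd[n][:3]],0).astype(np.float32)) for n in S]
c=np.mean([ray(np.array(d["xy"]),S["top"],.036) for d in Pd["top"][:3]],0)
for miss in range(4):
    pl=[o for i,o in enumerate(allp) if i!=miss]
    r=min((fit(lambda p:st(p,pl),[*c,a],v) for a in(1.3,1.6)),key=lambda r:r.fun)
    print("station miss",allp[miss],r.x.round(4),round(r.fun,3))
E
python3 m.py; python3 -c "
from h import *; print(bot.sense()['clock'])"
```

```text
top [([366.0, 196.0], 0.87, 425), ([211.0, 196.0], 0.76, 439), ([345.0, 229.0], 0.76, 432), ([286.0, 216.0], 0.76, 381), ([306.0, 257.0], 0.72, 398), ([330.0, 176.0], 0.67, 432)] [([188.0, 169.0], 392), ([217.0, 174.0], 401), ([211.0, 198.0], 406)]
scene [([106.0, 217.0], 0.85, 974), ([143.0, 188.0], 0.77, 725), ([160.0, 233.0], 0.76, 839), ([214.0, 188.0], 0.76, 712), ([312.0, 178.0], 0.72, 812)] [([315.0, 212.0], 570), ([346.0, 189.0], 478), ([350.0, 206.0], 563)]
box [286.4, 216.0] [214.3, 188.2] [ 0.4577 -0.1326 -0.2802] 0.199 [104. 112. 118.]
box [329.8, 175.5] [159.8, 233.3] [ 0.5855 -0.2769  0.2754] 0.191 [100. 109. 114.]
box [345.1, 229.3] [143.3, 188.2] [ 0.4117 -0.3244  3.0791] 0.201 [100. 109. 114.]
station miss (-0.046, 0.0425) [0.554  0.1709 1.3687] 0.825
station miss (-0.046, -0.0425) [0.5543 0.1711 1.3731] 1.456
station miss (0.046, 0.0425) [0.5537 0.1707 1.3782] 0.74
station miss (0.046, -0.0425) [0.5549 0.1714 1.3667] 1.441
1.2
```

```bash
cat > m2.py <<'E'
from h import *
S={n:shot(n) for n in("top","scene")}
allp=[(-.046,-.0425),(.046,.0425),(.046,-.0425)]
p=[.5537,.1707,1.3782]
mk=lambda p:[boxpts(p,.036,0,.084,.059,o) for o in allp]
for it in range(2):
  v=[]
  for n,s in S.items():
    g=cv2.cvtColor(s["pixels"],cv2.COLOR_BGR2GRAY).astype(np.float32)
    roi=np.zeros((384,512),np.uint8)
    for o in allp: cv2.fillConvexPoly(roi,cv2.convexHull(np.round(proj(boxpts(p,.036,0,.094,.068,o),s)).astype(np.int32)),1)
    core=np.percentile(g[roi>0],15); br=np.percentile(g[roi>0],93)
    m=np.clip((br-g)/(br-core),0,1)*roi; v.append((s,m)); 
  r=fit(mk,p,v,(.004,.004,.04)); p=r.x; print(p.round(4),round(r.fun,3))
  for (s,m),n in zip(v,S): print(n, fit(mk,p,[(s,m)],(.004,.004,.04)).x.round(4))
x,y,a=p
# hood: hinge x by handle fits
hx={n:(nets.place_of("hood_handle",n)[0]["xy"],nets.place_of("hood_hinge",n)[0]["xy"]) for n in S}
def hand(h,th):
    L,z=.270,.020
    return np.array([[*(np.array([x,y])+Rz(a)@[h-L*np.cos(th)+z*np.sin(th),0]),.037+L*np.sin(th)+z*np.cos(th)]])
c=lambda q:sum(((proj(hand(*q),S[n])[0]-hx[n][0])**2).sum() for n in S)
r=minimize(c,[.12,1.6],method="Nelder-Mead"); print("hinge x, theta",r.x,r.fun,hand(*r.x))
for n in S: print(n,hx[n], proj(hand(*r.x),S[n]), proj(np.array([[*(np.array([x,y])+Rz(a)@[r.x[0],0]),.037]]),S[n]))
B=[[ .4577,-.1326,-.2802],[.5855,-.2769,.2754],[.4117,-.3244,3.0791]]
out=[]
for n,cr in(("top",(120,140,250,120)),("scene",(120,140,250,120))):
    k=3; im=cv2.resize(S[n]["pixels"],None,fx=k,fy=k,interpolation=cv2.INTER_CUBIC)
    def poly(P,col): cv2.polylines(im,[np.round((proj(P,S[n])+.5)*k).astype(np.int32)[[0,1,3,2]]],True,col,1)
    for b in B: poly(boxpts(b,.05,0),(0,255,0)); poly(boxpts(b,0,0),(0,200,255))
    for P in mk(p): poly(P,(0,255,0))
    poly(boxpts(p,.085,0,.08,.055,(-.046,.0425)),(0,0,255))
    c0,r0,w,h=cr; out.append(im[r0*k:(r0+h)*k,c0*k:(c0+w)*k])
im=np.vstack(out); cv2.imwrite("pics/fit.png",cv2.resize(im,(625,600)))
E
python3 m2.py
```

```text
[0.5542 0.1714 1.378 ] 0.263
top [0.554  0.168  1.3796]
scene [0.5544 0.1719 1.3763]
[0.5542 0.1714 1.378 ] 0.26
top [0.5542 0.1686 1.3738]
scene [0.5544 0.1719 1.3763]
hinge x, theta [0.16313444 1.49683339] 17.482727633487045 [[0.5854177  0.33152784 0.30773973]]
top ([133.6, 157.5], [164.1, 177.0]) [[131.08557629 155.04123823]] [[152.9510255 173.0497163]]
scene ([434.2, 108.6], [380.3, 198.0]) [[432.083848  109.3979927]] [[393.62789177 198.95709063]]
```

View pics/fit.png

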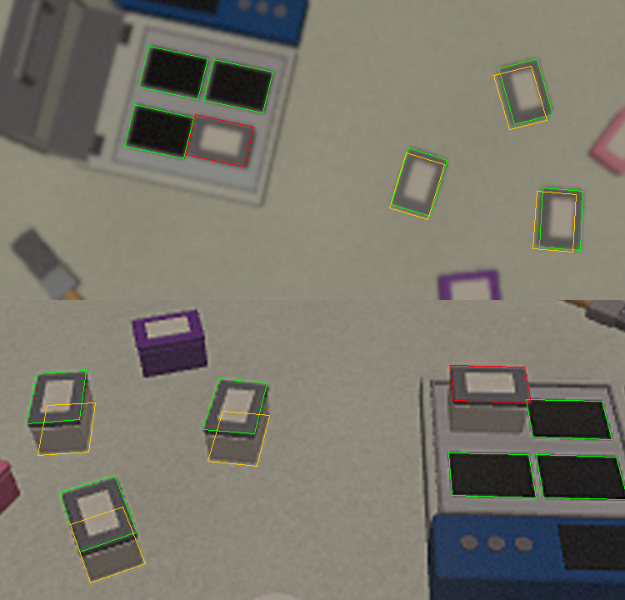

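The overlay matches: green pads and lid outlines sit on the real edges in both views. The three boxes and the station are now located to about 2 mm. Now I plan the moves.

```bash
cat > plan.py <<'E'
from h import *
from scipy.spatial.transform import Rotation as Ro
def down(phi):
    c,s=np.cos(np.radians(phi)),np.sin(np.radians(phi))
    return np.array([[c,s,0],[s,-c,0],[0,0,-1.]])
def plan(wps,start=None):
    s=bot.sense(); p,R=(s["tcp_pos"],s["ee_rot"]) if start is None else (np.array(start[:3]),down(start[3]))
    if start is None: print("clock",round(s["clock"],2),"tcp",np.round(p,4))
    for x,y,z,phi in wps:
        R2=down(phi); d=R.T@(np.array([x,y,z])-p)*1000; t=Ro.from_matrix(R.T@R2).as_rotvec(degrees=True)
        print(np.round(d,1).tolist(),np.round(t,2).tolist(),"n>=",int(np.ceil(max(np.linalg.norm(d)/50,np.linalg.norm(t)/8.59))))
        p,R=np.array([x,y,z]),R2
ST=np.array([.5542,.1700]); SA=1.377; 
def pad(ox,oy): return ST+Rz(SA)@[ox,oy]
B=[(.4577,-.1326,163.9),(.5855,-.2769,195.8),(.4117,-.3244,176.4)]
P=[(-.046,-.0425),(.046,-.0425),(.046,.0425)]
E
python3 - <<'E'
from plan import *
for i,((x,y,f),o) in enumerate(zip(B,P)):
    q=pad(*o); F=np.degrees(SA)+180; print(i,q.round(4))
    if i==0: plan([(x,y,.13,f)]);
    else: plan([(x,y,.15,f)],start=(*pad(*P[i-1]),.15,F))
    plan([(*q,.15,F)],start=(x,y,.15,f))
E
```

```text
0 [0.587  0.1167]
clock 1.5 tcp [0.1897 0.4895 0.2313]
[-474.7, -483.2, 101.3] [-0.0, -0.0, -5.09] n>= 14
[-55.1, 275.4, 0.0] [-0.0, -0.0, -95.0] n>= 12
1 [0.6048 0.207 ]
[386.5, -74.3, 0.0] [0.0, 0.0, 63.1] n>= 8
[-150.3, 460.3, 0.0] [0.0, 0.0, -63.1] n>= 10
2 [0.5214 0.2233]
[558.6, 87.1, 0.0] [0.0, 0.0, 82.5] n>= 12
[-75.0, 553.5, 0.0] [0.0, 0.0, -82.5] n>= 12
```

Request:
step_arm([
  [-160,-163,34,0,0,0,1],
  [-160,-163,34,0,0,0,1],
  [-160,-163,34,0,0,0,1],
  [-160,-163,34,0,0,0,1],
  [-160,-163,34,0,0,0,1],
])

```text
clock: 2.0
tcp_pos: [0.2803, 0.2772, 0.197]
ee_rot: [[-0.932, 0.362, 0.0], [0.362, 0.932, -0.0], [-0.0, -0.0, -1.0]]
ft_force: [-0.4, -0.1, -0.3]
grip_width: 0.0857
finger_force: 0.0
```

Request:
step_arm([
  [-160,-163,34,0,0,0,1],
  [-160,-163,34,0,0,0,1],
  [-160,-163,34,0,0,0,1],
  [-160,-163,34,0,0,0,1],
  [-160,-163,34,0,0,0,1],
])

```text
clock: 2.5
tcp_pos: [0.371, 0.0673, 0.1631]
ee_rot: [[-0.932, 0.363, 0.001], [0.363, 0.932, -0.0], [-0.001, -0.0, -1.0]]
ft_force: [0.7, 1.9, 0.1]
grip_width: 0.0854
finger_force: 0.0
```

Request:
step_arm([
  [-155,-157,33,0,0,-5.1,1],
  [-155,-157,33,0,0,-5.1,1],
  [-155,-157,33,0,0,-5.1,1],
  [-155,-157,33,0,0,-5.1,1],
  [-155,-157,33,0,0,-5.1,1],
])

```text
clock: 3.0
tcp_pos: [0.4592, -0.1361, 0.1296]
ee_rot: [[-0.96, 0.28, 0.0], [0.28, 0.96, -0.001], [-0.0, -0.0, -1.0]]
ft_force: [0.5, 1.1, -0.0]
grip_width: 0.0853
finger_force: 0.0
```

```bash
python3 -c "
from plan import *
x,y,f=B[0]; plan([(x,y,.012,f)])"
```

```text
clock 3.0 tcp [ 0.4592 -0.1361  0.1296]
[2.5, 3.0, 117.6] [-0.03, 0.03, -0.13] n>= 3
```

Request:
step_arm([
  [0,0,35,0,0,0,1],
  [0,0,75,0,0,0,1],
  [0,0,105,0,0,0,1],
  [0,0,117,0,0,0,1],
  [0,0,117,0,0,0,1],
])

```text
clock: 3.5
tcp_pos: [0.4571, -0.1321, 0.0119]
ee_rot: [[-0.961, 0.277, -0.003], [0.277, 0.961, 0.001], [0.003, 0.0, -1.0]]
ft_force: [0.4, 0.2, 1.2]
grip_width: 0.0854
finger_force: 0.0
```

Request:
step_arm([
  [0,0,0,0,0,0,-1],
  [0,0,0,0,0,0,-1],
  [0,0,0,0,0,0,-1],
  [0,0,0,0,0,0,-1],
  [0,0,0,0,0,0,-1],
])

```text
clock: 4.0
tcp_pos: [0.4589, -0.1328, 0.0146]
ee_rot: [[-0.961, 0.277, 0.002], [0.277, 0.961, -0.001], [-0.002, -0.0, -1.0]]
ft_force: [-2.2, 1.0, 8.6]
grip_width: 0.0541
finger_force: 62.8
```

Request:
step_arm([
  [0,0,0,0,0,0,-1],
  [0,0,0,0,0,0,-1],
])

```text
clock: 4.2
tcp_pos: [0.4588, -0.1328, 0.0146]
ee_rot: [[-0.961, 0.277, 0.002], [0.277, 0.961, -0.001], [-0.002, -0.0, -1.0]]
ft_force: [-1.6, 1.3, 8.6]
grip_width: 0.0542
finger_force: 62.8
```

Request:
step_arm([
  [0,0,-15,0,0,0,-1],
  [0,0,-55,0,0,0,-1],
  [0,0,-100,0,0,0,-1],
  [0,0,-138,0,0,0,-1],
])

```text
clock: 4.6
tcp_pos: [0.4581, -0.1325, 0.1542]
ee_rot: [[-0.961, 0.277, 0.002], [0.277, 0.961, -0.001], [-0.002, -0.0, -1.0]]
ft_force: [1.2, -0.7, -3.3]
grip_width: 0.0544
finger_force: 64.0
```

Request:
step_arm([
  [-25,125,0,0,0,-40,-1],
  [-25,125,0,0,0,-40,-1],
  [-25,125,0,0,0,-40,-1],
  [-25,125,0,0,0,-40,-1],
  [-25,125,0,0,0,-40,-1],
])

```text
clock: 5.1
tcp_pos: [0.517, -0.0183, 0.1519]
ee_rot: [[-0.911, -0.413, 0.001], [-0.413, 0.911, -0.0], [-0.001, -0.0, -1.0]]
ft_force: [-0.3, -1.7, -2.8]
grip_width: 0.0543
finger_force: 64.4
```

Request:
step_arm([
  [-60,48,0,0,0,-40,-1],
  [-60,48,0,0,0,-40,-1],
  [-60,48,0,0,0,-40,-1],
  [-60,48,0,0,0,-40,-1],
  [-60,48,0,0,0,-40,-1],
])

```text
clock: 5.6
tcp_pos: [0.5522, 0.0492, 0.1519]
ee_rot: [[-0.434, -0.901, 0.001], [-0.901, 0.434, -0.0], [-0.0, -0.001, -1.0]]
ft_force: [0.4, -0.2, -1.9]
grip_width: 0.0541
finger_force: 64.5
```

Request:
step_arm([
  [-40,-1,0,0,0,-8,-1],
  [-70,-2,0,0,0,-15,-1],
  [-76,-2,0,0,0,-15,-1],
  [-76,-2,0,0,0,-15,-1],
  [-76,-2,0,0,0,-15,-1],
])

```text
clock: 6.1
tcp_pos: [0.587, 0.1157, 0.1516]
ee_rot: [[-0.194, -0.981, 0.0], [-0.981, 0.194, -0.0], [0.0, -0.0, -1.0]]
ft_force: [0.1, -1.5, -2.0]
grip_width: 0.0543
finger_force: 64.2
```

```bash
python3 -c "
from plan import *
plan([(*pad(*P[0]),.05,np.degrees(SA)+180)]); s=bot.sense(); print(s['ft_force'],s['ft_torque'],s['grip_width'])"
```

```text
clock 6.1 tcp [0.587  0.1157 0.1516]
[-1.0, 0.1, 101.6] [-0.0, -0.02, -0.07] n>= 3
[ 0.07357145 -1.47315031 -1.98218376] [-0.0169182   0.0563472   0.01174251] 0.05429626075956756
```

Request:
step_arm([
  [-1,0,40,0,0,0,-1],
  [-1,0,75,0,0,0,-1],
  [-1,0,92,0,0,0,-1],
  [-1,0,97,0,0,0,-1],
  [-1,0,98,0,0,0,-1],
])

```text
clock: 6.6
tcp_pos: [0.5873, 0.1165, 0.0535]
ee_rot: [[-0.194, -0.981, -0.0], [-0.981, 0.194, -0.0], [0.0, 0.0, -1.0]]
ft_force: [-0.5, 0.2, -1.9]
grip_width: 0.0543
finger_force: 64.1
```

Request:
step_arm([
  [0,0,1,0,0,0,-1],
  [0,0,2,0,0,0,-1],
  [0,0,3,0,0,0,-1],
  [0,0,3,0,0,0,-1],
])

```text
clock: 7.0
tcp_pos: [0.5877, 0.1172, 0.0506]
ee_rot: [[-0.192, -0.981, 0.0], [-0.981, 0.192, -0.0], [-0.0, -0.0, -1.0]]
ft_force: [-1.1, -0.1, -2.0]
grip_width: 0.0542
finger_force: 64.1
```

Request:
step_arm([
  [0,0,0.5,0,0,0,-1],
  [0,0,1,0,0,0,-1],
  [0,0,1,0,0,0,-1],
])

```text
clock: 7.3
tcp_pos: [0.5876, 0.1172, 0.0496]
ee_rot: [[-0.192, -0.981, 0.0], [-0.981, 0.192, -0.0], [-0.0, -0.0, -1.0]]
ft_force: [-2.5, -1.3, 4.2]
grip_width: 0.0543
finger_force: 64.8
```

Request:
step_arm([
  [0,0,0.5,0,0,0,-1],
  [0,0,0.5,0,0,0,-1],
])

```text
clock: 7.5
tcp_pos: [0.5876, 0.1172, 0.0496]
ee_rot: [[-0.192, -0.981, 0.001], [-0.981, 0.192, -0.0], [-0.0, -0.001, -1.0]]
ft_force: [-4.2, -1.0, 11.2]
grip_width: 0.0544
finger_force: 65.7
```

Request:
step_arm([
  [0,0,-0.5,0,0,0,0.4],
  [0,0,-0.5,0,0,0,0.6],
  [0,0,-0.5,0,0,0,0.6],
  [0,0,-0.5,0,0,0,0.6],
])

```text
clock: 7.9
tcp_pos: [0.5876, 0.1172, 0.0492]
ee_rot: [[-0.192, -0.981, -0.0], [-0.981, 0.192, -0.0], [0.0, 0.0, -1.0]]
ft_force: [0.9, 0.1, 0.3]
grip_width: 0.0686
finger_force: 0.0
```

Request:
step_arm([
  [0,0,-15,0,0,0,0.6],
  [0,0,-50,0,0,0,0.6],
  [0,0,-100,0,0,0,1],
  [0,0,-100,0,0,0,1],
  [0,0,-100,0,0,0,1],
])

```text
clock: 8.4
tcp_pos: [0.5881, 0.1173, 0.1501]
ee_rot: [[-0.192, -0.981, 0.002], [-0.981, 0.192, 0.0], [-0.001, -0.002, -1.0]]
ft_force: [0.3, 0.5, -1.1]
grip_width: 0.0853
finger_force: 0.0
```

```bash
python3 -c "
from plan import *
x,y,f=B[1]; plan([(x,y,.14,f)]); q=bot.sense(); 
"
```

```text
clock 8.4 tcp [0.5881 0.1173 0.1501]
[387.4, -73.2, 10.1] [-0.09, 0.09, 63.12] n>= 8
```

Request:
step_arm([
  [200,-38,0,0,0,40,1],
  [200,-38,0,0,0,40,1],
  [200,-38,0,0,0,40,1],
  [200,-38,0,0,0,40,1],
  [200,-38,0,0,0,40,1],
])

```text
clock: 8.9
tcp_pos: [0.5856, -0.0912, 0.1476]
ee_rot: [[-0.785, -0.62, -0.002], [-0.62, 0.785, -0.0], [0.002, 0.001, -1.0]]
ft_force: [1.0, 1.2, -0.5]
grip_width: 0.0855
finger_force: 0.0
```

Request:
step_arm([
  [121,-147,10,0,0,23.1,1],
  [121,-147,10,0,0,23.1,1],
  [121,-147,10,0,0,23.1,1],
  [121,-147,10,0,0,23.1,1],
  [121,-147,10,0,0,23.1,1],
])

```text
clock: 9.4
tcp_pos: [0.5834, -0.2811, 0.1368]
ee_rot: [[-0.963, -0.268, -0.002], [-0.268, 0.963, 0.001], [0.002, 0.001, -1.0]]
ft_force: [-0.4, 1.1, -0.6]
grip_width: 0.0854
finger_force: 0.0
```

```bash
cat > chk.py <<'E'
from plan import *
import sys
S={n:shot(n) for n in("top","scene")}
R={n:nets.regions_of("box1",n) for n in S}
def chk(o):
    q=np.array([*pad(*o),SA]); v=[]
    for n in S:
        px=proj(np.array([[q[0],q[1],.07]]),S[n])[0]; d=near(R[n],px)
        if np.hypot(*(d["xy"]-px))<12: v.append((S[n],d["mask"].astype(np.float32)))
    r=fit(lambda p:[boxpts(p,.035,.05)],q,v,(.004,.004,.05))
    e=Rz(SA).T@(r.x[:2]-q[:2])*1000
    print(o,len(v),"err own mm",e.round(1),"deg",round(np.degrees(r.x[2]-SA),1),"cost",round(r.fun,3))
for o in [(-.046,.0425)]+P[:int(sys.argv[1])]: chk(o)
c=cv2.resize(S["top"]["pixels"][130:240,130:280],(600,440),interpolation=cv2.INTER_CUBIC)
cv2.imwrite(f"pics/chk{sys.argv[1]}.png",c)
x,y,f=B[min(int(sys.argv[1]),2)]; plan([(x,y,.0126,f)])
E
python3 chk.py 1
```

```text
(-0.046, 0.0425) 2 err own mm [8.6 0.5] deg -31.9 cost 11.735
(-0.046, -0.0425) 2 err own mm [2.6 0.4] deg -2.0 cost 0.2
clock 9.6 tcp [ 0.5843 -0.2756  0.1385]
[-1.0, -1.7, 125.9] [0.07, -0.05, 0.05] n>= 3
```

View pics/chk1.png

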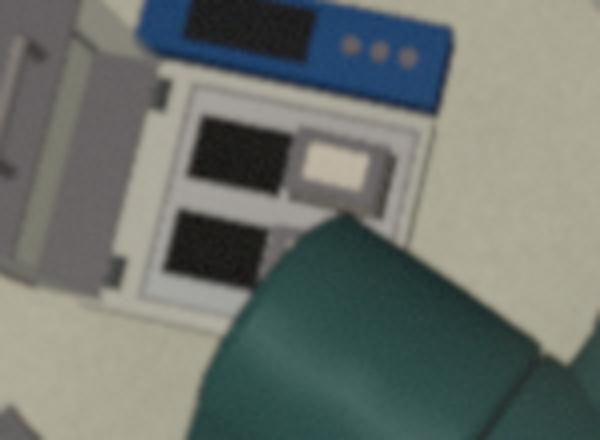

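The crop shows the first box standing on its pad (crop 340,170), two bare pads to its left, and the arm hiding box0. I'll check placement again from a clear view. Now the second box.

Request:
step_arm([
  [-1,-1,40,0,0,0,1],
  [-1,-1,85,0,0,0,1],
  [-1,-1,115,0,0,0,1],
  [-1,-1,126,0,0,0,1],
  [-1,-1,126,0,0,0,1],
])

```text
clock: 10.1
tcp_pos: [0.5854, -0.2761, 0.0125]
ee_rot: [[-0.962, -0.274, -0.002], [-0.274, 0.962, 0.001], [0.001, 0.002, -1.0]]
ft_force: [-0.1, -0.4, 0.6]
grip_width: 0.0854
finger_force: 0.0
```

Request:
step_arm([
  [0,0,0,0,0,0,-1],
  [0,0,0,0,0,0,-1],
  [0,0,0,0,0,0,-1],
  [0,0,0,0,0,0,-1],
  [0,0,0,0,0,0,-1],
])

```text
clock: 10.6
tcp_pos: [0.5868, -0.2778, 0.0153]
ee_rot: [[-0.962, -0.273, 0.003], [-0.273, 0.962, -0.001], [-0.002, -0.002, -1.0]]
ft_force: [-1.2, 1.6, 8.4]
grip_width: 0.0544
finger_force: 63.5
```

Request:
step_arm([
  [0,0,-15,0,0,0,-1],
  [0,0,-55,0,0,0,-1],
  [0,0,-100,0,0,0,-1],
  [0,0,-138,0,0,0,-1],
])

```text
clock: 11.0
tcp_pos: [0.5859, -0.2775, 0.1546]
ee_rot: [[-0.962, -0.272, 0.002], [-0.272, 0.962, -0.001], [-0.001, -0.002, -1.0]]
ft_force: [1.6, -0.4, -2.2]
grip_width: 0.0546
finger_force: 63.8
```

```bash
python3 - <<'E'
from plan import *
a=np.array([*B[1][:2],.15,B[1][2]]); b=np.array([*pad(*P[1]),.15,np.degrees(SA)+180])
plan([a+(b-a)*t for t in (.4,.8,1)])
E
```

```text
clock 11.0 tcp [ 0.5859 -0.2775  0.1546]
[-59.9, 184.8, 4.4] [-0.11, 0.06, -25.23] n>= 4
[-132.9, 140.9, 0.0] [0.0, 0.0, -25.24] n>= 4
[-90.1, 35.4, 0.0] [0.0, 0.0, -12.62] n>= 2
```

Request:
step_arm([
  [-60,185,0,0,0,-25.2,-1],
  [-60,185,0,0,0,-25.2,-1],
  [-60,185,0,0,0,-25.2,-1],
  [-60,185,0,0,0,-25.2,-1],
  [-60,185,0,0,0,-25.2,-1],
])

```text
clock: 11.5
tcp_pos: [0.593, -0.0783, 0.1526]
ee_rot: [[-0.751, -0.66, 0.001], [-0.66, 0.751, 0.001], [-0.001, -0.0, -1.0]]
ft_force: [-0.2, -1.2, -2.3]
grip_width: 0.054
finger_force: 64.2
```

Request:
step_arm([
  [-133,141,0,0,0,-25.2,-1],
  [-133,141,0,0,0,-25.2,-1],
  [-133,141,0,0,0,-25.2,-1],
  [-133,141,0,0,0,-25.2,-1],
  [-133,141,0,0,0,-25.2,-1],
])

```text
clock: 12.0
tcp_pos: [0.6009, 0.1149, 0.1521]
ee_rot: [[-0.399, -0.917, 0.001], [-0.917, 0.399, 0.001], [-0.001, -0.001, -1.0]]
ft_force: [-0.6, -0.8, -1.5]
grip_width: 0.0543
finger_force: 64.4
```

Request:
step_arm([
  [-45,18,0,0,0,-8,-1],
  [-80,32,0,0,0,-12.6,-1],
  [-90,35,0,0,0,-12.6,-1],
  [-90,35,0,0,0,-12.6,-1],
  [-90,35,0,0,0,-12.6,-1],
])

```text
clock: 12.5
tcp_pos: [0.6054, 0.206, 0.1516]
ee_rot: [[-0.195, -0.981, 0.0], [-0.981, 0.195, -0.0], [0.0, -0.0, -1.0]]
ft_force: [0.9, -0.3, -2.2]
grip_width: 0.0542
finger_force: 64.5
```

```bash
python3 -c "
from plan import *
plan([(*pad(*P[1]),.05,np.degrees(SA)+180)]); 
from chk import *" 1

```

```text
clock 12.5 tcp [0.6054 0.206  0.1516]
[-0.8, 0.9, 101.6] [-0.03, -0.01, -0.16] n>= 3
(-0.046, 0.0425) 1 err own mm [0.6 0.4] deg 0.2 cost 0.142
(-0.046, -0.0425) 2 err own mm [2.3 0.9] deg -1.7 cost 0.17
clock 12.7 tcp [0.6054 0.2059 0.1515]
[477.3, -75.0, 139.0] [-0.01, 0.0, 62.91] n>= 11
```

Request:
step_arm([
  [-1,1,40,0,0,0,-1],
  [-1,1,75,0,0,0,-1],
  [-1,1,92,0,0,0,-1],
  [-1,1,97,0,0,0,-1],
  [-1,1,98,0,0,0,-1],
])

```text
clock: 13.2
tcp_pos: [0.6045, 0.2077, 0.0533]
ee_rot: [[-0.195, -0.981, -0.0], [-0.981, 0.195, -0.0], [0.0, 0.0, -1.0]]
ft_force: [0.3, 0.2, -1.3]
grip_width: 0.0542
finger_force: 64.3
```

Request:
step_arm([
  [0,0,1,0,0,0,-1],
  [0,0,2,0,0,0,-1],
  [0,0,3,0,0,0,-1],
  [0,0,3,0,0,0,-1],
])

```text
clock: 13.6
tcp_pos: [0.6046, 0.2083, 0.0506]
ee_rot: [[-0.194, -0.981, 0.001], [-0.981, 0.194, 0.0], [-0.0, -0.001, -1.0]]
ft_force: [0.0, 0.3, -1.5]
grip_width: 0.0543
finger_force: 64.3
```

Request:
step_arm([
  [0,0,0.5,0,0,0,-1],
  [0,0,1,0,0,0,-1],
  [0,0,1,0,0,0,-1],
])

```text
clock: 13.9
tcp_pos: [0.6046, 0.2082, 0.0503]
ee_rot: [[-0.194, -0.981, 0.001], [-0.981, 0.194, 0.0], [-0.0, -0.001, -1.0]]
ft_force: [-4.0, -1.1, 9.5]
grip_width: 0.0542
finger_force: 65.7
```

Request:
step_arm([
  [0,0,0,0,0,0,0.4],
  [0,0,0,0,0,0,0.6],
  [0,0,0,0,0,0,0.6],
  [0,0,0,0,0,0,0.6],
])

```text
clock: 14.3
tcp_pos: [0.6044, 0.2083, 0.0492]
ee_rot: [[-0.194, -0.981, -0.0], [-0.981, 0.194, -0.0], [0.0, 0.0, -1.0]]
ft_force: [0.6, -0.2, 0.3]
grip_width: 0.0684
finger_force: 0.0
```

Request:
step_arm([
  [0,0,-15,0,0,0,0.6],
  [0,0,-50,0,0,0,0.6],
  [0,0,-100,0,0,0,1],
  [0,0,-100,0,0,0,1],
  [0,0,-100,0,0,0,1],
])

```text
clock: 14.8
tcp_pos: [0.605, 0.2084, 0.1504]
ee_rot: [[-0.194, -0.981, 0.002], [-0.981, 0.194, 0.0], [-0.001, -0.002, -1.0]]
ft_force: [-0.0, 0.3, -1.6]
grip_width: 0.0853
finger_force: 0.0
```

```bash
python3 - <<'E'
from plan import *
s=bot.sense()
b=np.array([*B[2][:2],.15,B[2][2]]); a=np.array([*s["tcp_pos"][:2],.15,np.degrees(SA)+180])
plan([a+(b-a)*t for t in (.4,.75,1)])
E
```

```text
clock 14.8 tcp [0.605  0.2084 0.1504]
[224.1, 34.5, 0.1] [-0.1, 0.08, 32.92] n>= 5
[181.0, -81.2, 0.0] [0.0, 0.0, 28.87] n>= 4
[85.2, -113.2, 0.0] [0.0, 0.0, 20.62] n>= 3
```

Request:
step_arm([
  [224,35,0,0,0,32.9,1],
  [224,35,0,0,0,32.9,1],
  [224,35,0,0,0,32.9,1],
  [224,35,0,0,0,32.9,1],
  [224,35,0,0,0,32.9,1],
])

```text
clock: 15.3
tcp_pos: [0.5245, -0.0072, 0.1482]
ee_rot: [[-0.7, -0.714, -0.002], [-0.714, 0.7, -0.0], [0.002, 0.001, -1.0]]
ft_force: [-0.5, 0.0, -0.0]
grip_width: 0.0854
finger_force: 0.0
```

Request:
step_arm([
  [181,-81,0,0,0,28.9,1],
  [181,-81,0,0,0,28.9,1],
  [181,-81,0,0,0,28.9,1],
  [181,-81,0,0,0,28.9,1],
  [181,-81,0,0,0,28.9,1],
])

```text
clock: 15.8
tcp_pos: [0.4568, -0.1953, 0.1482]
ee_rot: [[-0.958, -0.285, -0.002], [-0.285, 0.958, -0.0], [0.002, 0.0, -1.0]]
ft_force: [0.2, 0.9, 0.3]
grip_width: 0.0854
finger_force: 0.0
```

Request:
step_arm([
  [85,-113,0,0,0,20.6,1],
  [85,-113,0,0,0,20.6,1],
  [85,-113,0,0,0,20.6,1],
  [85,-113,0,0,0,20.6,1],
  [85,-113,0,0,0,20.6,1],
])

```text
clock: 16.3
tcp_pos: [0.4101, -0.3238, 0.1482]
ee_rot: [[-0.998, 0.063, -0.001], [0.063, 0.998, 0.002], [0.001, 0.002, -1.0]]
ft_force: [0.3, -0.1, -0.3]
grip_width: 0.0857
finger_force: 0.0
```

```bash
python3 chk.py 2
```

```text
(-0.046, 0.0425) 1 err own mm [1.6 1. ] deg -3.5 cost 0.267
(-0.046, -0.0425) 2 err own mm [1.7 1.4] deg -3.4 cost 0.141
(0.046, -0.0425) 2 err own mm [3.6 2.2] deg -1.3 cost 0.221
clock 16.5 tcp [ 0.411  -0.3228  0.1491]
[-0.8, -1.7, 136.5] [0.03, -0.02, 0.13] n>= 3
```

View pics/chk2.png

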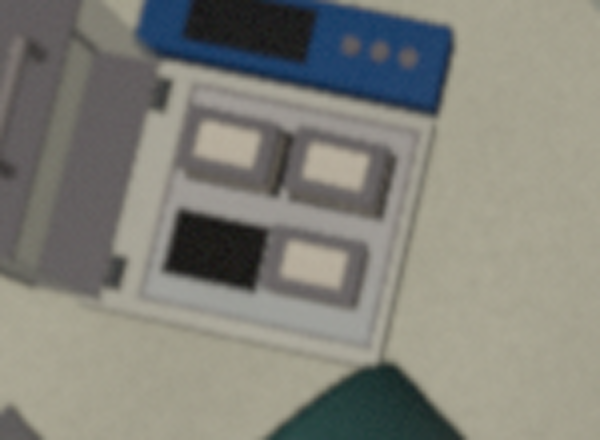

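The crop shows three boxes standing squarely on the tray, with the lower-left pad (crop 215,250) still bare. Relative to box0 the two placed boxes are off by about 2 mm at most. Now the third box.

Request:
step_arm([
  [-1,-1,40,0,0,0,1],
  [-1,-1,85,0,0,0,1],
  [-1,-1,122,0,0,0,1],
  [-1,-1,136,0,0,0,1],
  [-1,-1,136,0,0,0,1],
])

```text
clock: 17.0
tcp_pos: [0.411, -0.3232, 0.0115]
ee_rot: [[-0.998, 0.061, -0.002], [0.061, 0.998, 0.003], [0.003, 0.003, -1.0]]
ft_force: [0.6, 0.2, 0.4]
grip_width: 0.0853
finger_force: 0.0
```

Request:
step_arm([
  [0,0,0,0,0,0,-1],
  [0,0,0,0,0,0,-1],
  [0,0,0,0,0,0,-1],
  [0,0,0,0,0,0,-1],
  [0,0,0,0,0,0,-1],
])

```text
clock: 17.5
tcp_pos: [0.4124, -0.3255, 0.0147]
ee_rot: [[-0.998, 0.062, 0.002], [0.062, 0.998, -0.002], [-0.002, -0.001, -1.0]]
ft_force: [0.0, 2.4, 6.0]
grip_width: 0.0541
finger_force: 64.0
```

Request:
step_arm([
  [0,0,-15,0,0,0,-1],
  [0,0,-55,0,0,0,-1],
  [0,0,-100,0,0,0,-1],
  [0,0,-138,0,0,0,-1],
  [0,0,-138,0,0,0,-1],
])

```text
clock: 18.0
tcp_pos: [0.4133, -0.3267, 0.1567]
ee_rot: [[-0.998, 0.062, 0.006], [0.062, 0.998, -0.006], [-0.006, -0.006, -1.0]]
ft_force: [0.9, -1.4, -2.8]
grip_width: 0.0544
finger_force: 64.9
```

```bash
python3 - <<'E'
from plan import *
a=np.array([*B[2][:2],.15,B[2][2]]); b=np.array([*pad(*P[2]),.15,np.degrees(SA)+180])
plan([a+(b-a)*t for t in (.35,.7,1)])
E
```

```text
clock 18.0 tcp [ 0.4133 -0.3267  0.1567]
[-24.6, 196.0, 5.7] [-0.42, 0.26, -28.85] n>= 4
[-116.6, 157.0, 0.0] [0.0, 0.0, -28.87] n>= 4
[-152.5, 69.6, 0.0] [0.0, 0.0, -24.75] n>= 4
```

Request:
step_arm([
  [-25,196,0,0,0,-28.9,-1],
  [-25,196,0,0,0,-28.9,-1],
  [-25,196,0,0,0,-28.9,-1],
  [-25,196,0,0,0,-28.9,-1],
  [-25,196,0,0,0,-28.9,-1],
])

```text
clock: 18.5
tcp_pos: [0.4486, -0.1261, 0.1511]
ee_rot: [[-0.901, -0.434, -0.0], [-0.434, 0.901, 0.001], [-0.0, 0.001, -1.0]]
ft_force: [0.4, -0.9, -2.6]
grip_width: 0.054
finger_force: 65.2
```

Request:
step_arm([
  [-117,157,0,0,0,-28.9,-1],
  [-117,157,0,0,0,-28.9,-1],
  [-117,157,0,0,0,-28.9,-1],
  [-117,157,0,0,0,-28.9,-1],
  [-117,157,0,0,0,-28.9,-1],
])

```text
clock: 19.0
tcp_pos: [0.4877, 0.0651, 0.151]
ee_rot: [[-0.579, -0.815, 0.0], [-0.815, 0.579, 0.001], [-0.001, 0.0, -1.0]]
ft_force: [0.7, -0.8, -2.4]
grip_width: 0.0541
finger_force: 65.4
```

Request:
step_arm([
  [-45,20,0,0,0,-8,-1],
  [-90,40,0,0,0,-16,-1],
  [-130,60,0,0,0,-24.7,-1],
  [-152,70,0,0,0,-24.7,-1],
  [-152,70,0,0,0,-24.7,-1],
])

```text
clock: 19.5
tcp_pos: [0.5199, 0.2272, 0.1506]
ee_rot: [[-0.19, -0.982, -0.0], [-0.982, 0.19, 0.0], [-0.0, 0.0, -1.0]]
ft_force: [-0.0, -0.6, -3.1]
grip_width: 0.0541
finger_force: 65.5
```

Request:
step_arm([
  [0,0,0,0,0,0,-1],
  [0,0,0,0,0,0,-1],
])

```text
clock: 19.7
tcp_pos: [0.5194, 0.224, 0.1511]
ee_rot: [[-0.194, -0.981, -0.0], [-0.981, 0.194, -0.0], [0.0, 0.0, -1.0]]
ft_force: [-0.5, -1.2, -2.9]
grip_width: 0.054
finger_force: 65.5
```

```bash
python3 -c "
from plan import *
plan([(*pad(*P[2]),.05,np.degrees(SA)+180)]); 
"

```

```text
clock 19.7 tcp [0.5194 0.224  0.1511]
[0.3, -2.0, 101.1] [0.02, -0.03, -0.07] n>= 3
```

Request:
step_arm([
  [0,-2,40,0,0,0,-1],
  [0,-2,75,0,0,0,-1],
  [0,-2,92,0,0,0,-1],
  [0,-2,97,0,0,0,-1],
  [0,-2,98,0,0,0,-1],
])

```text
clock: 20.2
tcp_pos: [0.5216, 0.2239, 0.0534]
ee_rot: [[-0.194, -0.981, -0.0], [-0.981, 0.194, -0.0], [0.0, 0.0, -1.0]]
ft_force: [-0.2, 0.6, -2.6]
grip_width: 0.0544
finger_force: 65.2
```

Request:
step_arm([
  [0,0,1,0,0,0,-1],
  [0,0,2,0,0,0,-1],
  [0,0,2.5,0,0,0,-1],
  [0,0,2.5,0,0,0,-1],
])

```text
clock: 20.6
tcp_pos: [0.5217, 0.2248, 0.0512]
ee_rot: [[-0.192, -0.981, 0.001], [-0.981, 0.192, 0.0], [-0.0, -0.001, -1.0]]
ft_force: [0.9, -1.5, -2.5]
grip_width: 0.054
finger_force: 65.2
```

Request:
step_arm([
  [0,0,0.5,0,0,0,-1],
  [0,0,1,0,0,0,-1],
  [0,0,1,0,0,0,-1],
])

```text
clock: 20.9
tcp_pos: [0.5216, 0.2248, 0.0498]
ee_rot: [[-0.192, -0.981, 0.0], [-0.981, 0.192, 0.0], [-0.0, -0.0, -1.0]]
ft_force: [0.7, 0.5, -1.7]
grip_width: 0.0542
finger_force: 65.7
```

Request:
step_arm([
  [0,0,0.5,0,0,0,-1],
  [0,0,0.5,0,0,0,-1],
])

```text
clock: 21.1
tcp_pos: [0.5216, 0.2248, 0.0497]
ee_rot: [[-0.192, -0.981, 0.0], [-0.981, 0.192, 0.0], [-0.0, -0.0, -1.0]]
ft_force: [-2.7, -0.3, 6.6]
grip_width: 0.0539
finger_force: 66.4
```

Request:
step_arm([
  [0,0,0,0,0,0,0.4],
  [0,0,0,0,0,0,0.6],
  [0,0,0,0,0,0,0.6],
  [0,0,0,0,0,0,0.6],
])

```text
clock: 21.5
tcp_pos: [0.5216, 0.2248, 0.0492]
ee_rot: [[-0.192, -0.981, 0.0], [-0.981, 0.192, 0.0], [-0.0, -0.0, -1.0]]
ft_force: [-0.2, 0.2, 0.1]
grip_width: 0.0685
finger_force: 0.0
```

Request:
step_arm([
  [0,0,-15,0,0,0,0.6],
  [0,0,-50,0,0,0,0.6],
  [0,0,-100,0,0,0,1],
  [0,0,-150,0,0,0,1],
  [0,0,-150,0,0,0,1],
])

```text
clock: 22.0
tcp_pos: [0.5238, 0.2255, 0.2054]
ee_rot: [[-0.192, -0.981, 0.009], [-0.981, 0.192, 0.002], [-0.004, -0.008, -1.0]]
ft_force: [0.3, 0.9, -1.5]
grip_width: 0.0855
finger_force: 0.0
```

Request:
step_arm([
  [170,28,0,0,0,0,1],
  [170,28,0,0,0,0,1],
  [170,28,0,0,0,0,1],
  [170,28,0,0,0,0,1],
])

```text
clock: 22.4
tcp_pos: [0.4597, 0.0609, 0.1992]
ee_rot: [[-0.194, -0.981, -0.0], [-0.981, 0.194, -0.0], [0.001, 0.0, -1.0]]
ft_force: [2.2, 1.6, 0.2]
grip_width: 0.0853
finger_force: 0.0
```

Request:
step_arm([
  [170,28,0,0,0,0,1],
  [170,28,0,0,0,0,1],
  [170,28,0,0,0,0,1],
  [170,28,0,0,0,0,1],
  [170,28,0,0,0,0,1],
])

```text
clock: 22.9
tcp_pos: [0.4003, -0.1003, 0.1991]
ee_rot: [[-0.196, -0.981, -0.0], [-0.981, 0.196, -0.0], [0.0, 0.0, -1.0]]
ft_force: [-0.2, 0.5, -1.0]
grip_width: 0.0852
finger_force: 0.0
```

```bash
cat > hood.py <<'E'
from plan import *
S={n:shot(n) for n in("top","scene")}
K={q:{n:nets.place_of(q,n) for n in S} for q in("hood_handle","hood_hinge")}
def tri(k):
    f=lambda p:sum(((proj(p[None],S[n])[0]-k[n][0]["xy"])**2).sum() for n in S)
    return minimize(f,[.6,.3,.2],method="Nelder-Mead",options=dict(maxiter=2000,xatol=1e-5))
for q,k in K.items():
    r=tri(k); own=Rz(SA).T@(r.x[:2]-ST)
    print(q,r.x.round(4),"own",own.round(4),round(r.fun,2),[(np.round(k[n][0]["xy"],1).tolist(),round(k[n][0]["confidence"],2)) for n in S])
for n,(c0,r0) in dict(top=(100,130),scene=(360,80)).items():
    cv2.imwrite(f"pics/hood_{n}.png",S[n]["pixels"])
a=cv2.resize(S["top"]["pixels"][110:230,105:255],(500,400),interpolation=cv2.INTER_CUBIC)
b=cv2.resize(S["scene"]["pixels"][80:240,270:470],(500,400),interpolation=cv2.INTER_CUBIC)
cv2.imwrite("pics/hood.png",cv2.resize(np.hstack([a,b]),(800,320)))
E
python3 chk.py 3; python3 hood.py
```

```text
(-0.046, 0.0425) 2 err own mm [1.7 0.8] deg -0.2 cost 0.388
(-0.046, -0.0425) 2 err own mm [2.7 2.5] deg -6.6 cost 0.413
(0.046, -0.0425) 2 err own mm [3.  1.7] deg -4.2 cost 0.261
(0.046, 0.0425) 2 err own mm [4.  2.3] deg -1.5 cost 0.333
clock 23.1 tcp [ 0.4014 -0.0974  0.1992]
[220.8, -53.6, 186.5] [0.01, 0.0, 82.56] n>= 10
hood_handle [0.5899 0.3271 0.3102] own [ 0.1611 -0.0048] 1.51 [([131.6, 152.8], 0.76), ([431.0, 109.7], 0.64)]Traceback (most recent call last):
  File "hood.py", line 8, in <module>
    r=tri(k); own=Rz(SA).T@(r.x[:2]-ST)
  File "hood.py", line 6, in tri
    return minimize(f,[.6,.3,.2],method="Nelder-Mead",options=dict(maxiter=2000,xatol=1e-5))
    res = _minimize_neldermead(fun, x0, args, callback, bounds=bounds,
                               **options)
    fsim[k] = func(sim[k])
              ~~~~^^^^^^^^
    fx = function(np.copy(x), *(wrapper_args + args))
  File "hood.py", line 5, in <lambda>
    f=lambda p:sum(((proj(p[None],S[n])[0]-k[n][0]["xy"])**2).sum() for n in S)
               ~~~^^^^^^^^^^^^^^^^^^^^^^^^^^^^^^^^^^^^^^^^^^^^^^^^^^^^^^^^^^^^^
  File "hood.py", line 5, in <genexpr>
    f=lambda p:sum(((proj(p[None],S[n])[0]-k[n][0]["xy"])**2).sum() for n in S)
                                           ~~~~^^^
IndexError: list index out of range
```

```bash
cat > hood2.py <<'E'
from plan import *
S={n:shot(n) for n in("top","scene")}
hk=[dict(top=[163.5,176.5],scene=[380.5,198])]
m={n:nets.regions_of("hood",n) for n in S}
for k in hk:
    f=lambda p:sum(((proj(p[None],S[n])[0]-k[n])**2).sum() for n in S)
    r=minimize(f,[.6,.3,.05],method="Nelder-Mead",options=dict(maxiter=2000,xatol=1e-5)); print(r.x.round(4),(Rz(SA).T@(r.x[:2]-ST)).round(4),r.fun)
def W(p): p=np.atleast_2d(p); return np.c_[p[:,:2]@Rz(SA).T+ST,p[:,2]]
# hood frame: from hinge, u towards handle, w up (shut)
def H(h,th,u,y,w):
    return W(np.array([h-u*np.cos(th)+w*np.sin(th),y,.037+u*np.sin(th)+w*np.cos(th)]))[0]
im={n:cv2.resize(S[n]["pixels"],None,fx=4,fy=4,interpolation=cv2.INTER_CUBIC) for n in S}
for h,th,col in((.124,1.63,(0,255,0)),(.130,1.6,(0,0,255)),(.118,1.66,(255,128,0))):
  for n in S:
    L=lambda P,c=True:cv2.polylines(im[n],[np.round((proj(np.array(P),S[n])+.5)*4).astype(np.int32)],c,col,1)
    L([H(h,th,.270,-.045,.02),H(h,th,.270,.045,.02)],False)
    L([H(h,th,.232,-.107,0),H(h,th,.232,.107,0),H(h,th,.232,.107,.068),H(h,th,.232,-.107,.068)])
    L([H(h,th,0,-.107,0),H(h,th,0,.107,0)],False)
a=cv2.resize(im["top"][4*110:4*230,4*105:4*205],(400,480)); b=cv2.resize(im["scene"][4*85:4*235,4*350:4*475],(400,480))
cv2.imwrite("pics/hood.png",np.hstack([a,b]))
E
python3 hood2.py
```

```text
[0.5756 0.2974 0.0361] [0.1292 0.0036] 1.321897571781433
```

View pics/hood.png

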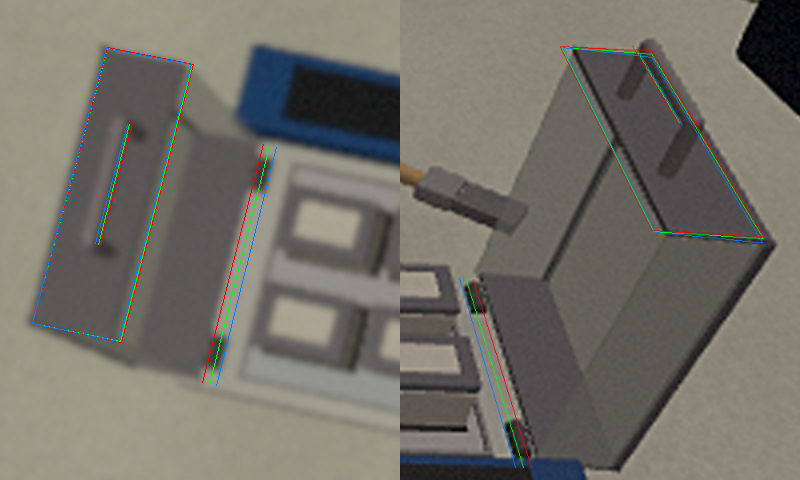

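The overlay agrees with the hood model: hinge at own x of about 0.127 and hood angle about 1.63. The handle bar sits at about own (0.162, 0, 0.307). Next come the approach and the arc.

```bash
cat > arc.py <<'E'
from plan import *
HX,HZ,RAD=.127,.037,np.hypot(.27,.02); A0=np.arctan2(.02,.27); D=.014
def tp(th,tilt=12,d=D,rad=RAD,hx=HX):
    a=th+A0; bar=np.array([hx-rad*np.cos(a),0,HZ+rad*np.sin(a)])
    R=down(np.degrees(SA)+90)@Ro.from_euler("x",-tilt,degrees=True).as_matrix()
    W=np.array([*(ST+Rz(SA)@bar[:2]),bar[2]])
    return W+d*R[:,2],R
def rel(p,R,p2,R2): 
    d=R.T@(p2-p)*1000; t=Ro.from_matrix(R.T@R2).as_rotvec(degrees=True); print(np.round(d,1).tolist(),np.round(t,2).tolist())
def cur():
    s=bot.sense(); print("clock",round(s["clock"],2)); return s["tcp_pos"],s["ee_rot"]
E
python3 - <<'E'
from arc import *
p,R=cur(); g,G=tp(1.63); print(g)
up=g+[0,0,.09]; D2=down(np.degrees(SA)+90)
F=down(np.degrees(SA)+180)
a=np.array([*p,np.degrees(SA)+180]); b=np.array([*up,np.degrees(SA)+90])
lift=np.array([p[0],p[1],up[2],a[3]])
w=[lift]+[lift+(b-lift)*t for t in(.34,.67,1)]
plan(w)
rel(up,D2,up,G); rel(up,G,g,G)
E
```

```text
clock 23.6
[0.58614058 0.33274667 0.2916495 ]
clock 23.6 tcp [ 0.4012 -0.098   0.1993]
[0.0, 0.0, -182.4] [0.0, -0.0, 0.03] n>= 4
[-155.8, -33.5, 0.0] [0.0, 0.0, 30.6] n>= 4
[-146.7, 49.0, 0.0] [0.0, 0.0, 29.7] n>= 4
[-103.2, 115.3, 0.0] [0.0, 0.0, 29.7] n>= 4
[0.0, 0.0, 0.0] [-12.0, -0.0, -0.0]
[0.0, -18.7, 88.0] [0.0, 0.0, 0.0]
```

Request:
step_arm([
  [0,0,-182,0,0,0,1],
  [0,0,-182,0,0,0,1],
  [0,0,-182,0,0,0,1],
  [0,0,-182,0,0,0,1],
  [0,0,-182,0,0,0,1],
])

```text
clock: 24.1
tcp_pos: [0.4021, -0.0986, 0.3848]
ee_rot: [[-0.192, -0.981, 0.005], [-0.981, 0.192, -0.002], [0.001, -0.006, -1.0]]
ft_force: [0.2, 0.3, -0.7]
grip_width: 0.0853
finger_force: 0.0
```

Request:
step_arm([
  [-156,-33,0,0,0,30.6,1],
  [-156,-33,0,0,0,30.6,1],
  [-156,-33,0,0,0,30.6,1],
  [-156,-33,0,0,0,30.6,1],
  [-156,-33,0,0,0,30.6,1],
])

```text
clock: 24.6
tcp_pos: [0.4643, 0.0516, 0.3803]
ee_rot: [[-0.667, -0.745, -0.001], [-0.745, 0.667, 0.001], [0.0, 0.001, -1.0]]
ft_force: [-0.7, 0.2, -0.5]
grip_width: 0.0858
finger_force: 0.0
```

Request:
step_arm([
  [-147,49,0,0,0,29.7,1],
  [-147,49,0,0,0,29.7,1],
  [-147,49,0,0,0,29.7,1],
  [-147,49,0,0,0,29.7,1],
  [-147,49,0,0,0,29.7,1],
])

```text
clock: 25.1
tcp_pos: [0.5253, 0.1925, 0.3798]
ee_rot: [[-0.948, -0.32, -0.002], [-0.32, 0.948, -0.0], [0.002, 0.0, -1.0]]
ft_force: [0.4, -0.0, 0.6]
grip_width: 0.0855
finger_force: 0.0
```

Request:
step_arm([
  [-103,115,0,0,0,29.7,1],
  [-103,115,0,0,0,29.7,1],
  [-103,115,0,0,0,29.7,1],
  [-103,115,0,0,0,29.7,1],
  [-103,115,0,0,0,29.7,1],
])

```text
clock: 25.6
tcp_pos: [0.5865, 0.3332, 0.3796]
ee_rot: [[-0.982, 0.19, -0.002], [0.19, 0.982, -0.001], [0.002, -0.001, -1.0]]
ft_force: [0.4, -0.4, -0.7]
grip_width: 0.0855
finger_force: 0.0
```

Request:
step_arm([
  [0,0,0,-6,0,0,1],
  [0,0,0,-12,0,0,1],
  [0,0,0,-12,0,0,1],
  [0,0,0,-12,0,0,1],
])

```text
clock: 26.0
tcp_pos: [0.5851, 0.3307, 0.3826]
ee_rot: [[-0.981, 0.187, 0.041], [0.192, 0.96, 0.202], [-0.002, 0.206, -0.979]]
ft_force: [0.7, 0.7, 0.6]
grip_width: 0.0854
finger_force: 0.0
```

```bash
python3 - <<'E'
from arc import *
p,R=cur(); g,G=tp(1.63); print(p.round(4)); rel(p,R,g,G); print(bot.sense()["joint_pos"])
E
```

```text
clock 26.0
[0.5851 0.3307 0.3826]
[-0.5, -16.6, 89.4] [-0.1, 0.09, 0.07]
[0.31619524 0.46879513 0.66589849 1.66396936 0.1801816  0.51835349]
```

Request:
step_arm([
  [0,-9,40,0,0,0,1],
  [0,-14,65,0,0,0,1],
  [0,-16,80,0,0,0,1],
  [0,-17,89,0,0,0,1],
  [0,-17,89,0,0,0,1],
])

```text
clock: 26.5
tcp_pos: [0.5861, 0.3348, 0.2901]
ee_rot: [[-0.982, 0.187, 0.039], [0.191, 0.96, 0.203], [0.0, 0.206, -0.978]]
ft_force: [0.7, 0.5, -0.2]
grip_width: 0.0852
finger_force: 0.0
```

```bash
python3 - <<'E'
from h import *
S={n:shot(n) for n in("top","scene")}
a=cv2.resize(S["top"]["pixels"][110:230,105:205],(400,480),interpolation=cv2.INTER_CUBIC); b=cv2.resize(S["scene"]["pixels"][65:215,350:475],(400,480),interpolation=cv2.INTER_CUBIC)
cv2.imwrite("pics/grip.png",np.hstack([a,b])); print(bot.sense()["tcp_pos"])
E
```

```text
[0.58646849 0.33488183 0.2916096 ]
```

View pics/grip.png

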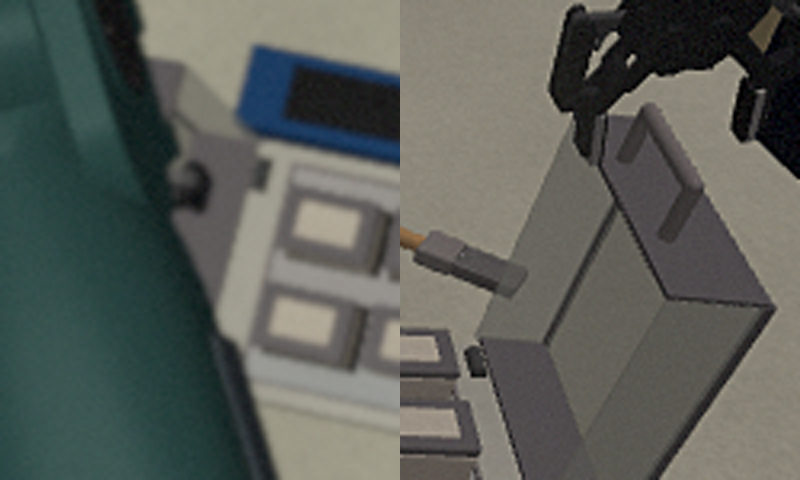

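The picture shows both fingers straddling the bar, with tips at about (595,165) and (745,135) and the bar's middle at (672,150). I close now.

Request:
step_arm([
  [0,0,0,0,0,0,0],
  [0,0,0,0,0,0,-0.5],
  [0,0,0,0,0,0,-1],
  [0,0,0,0,0,0,-1],
  [0,0,0,0,0,0,-1],
])

```text
clock: 27.1
tcp_pos: [0.586, 0.3348, 0.2909]
ee_rot: [[-0.981, 0.188, 0.04], [0.192, 0.96, 0.204], [-0.0, 0.208, -0.978]]
ft_force: [1.0, 2.3, 1.7]
grip_width: 0.0127
finger_force: 1.2
```

Request:
step_arm([
  [0,0,0,0,0,0,-1],
  [0,0,0,0,0,0,-1],
  [0,0,0,0,0,0,-1],
])

```text
clock: 27.4
tcp_pos: [0.5861, 0.3349, 0.291]
ee_rot: [[-0.981, 0.188, 0.041], [0.192, 0.96, 0.205], [-0.001, 0.209, -0.978]]
ft_force: [0.8, 1.7, 3.8]
grip_width: 0.0101
finger_force: 58.6
```

```bash
python3 - <<'E'
from arc import *
p,R=cur()
for q in (1.63,): 
    g,G=tp(q); print("rel to model"); rel(g,G,p,R)
bar=Rz(SA).T@((p-.014*R[:,2])[:2]-ST); print(bar,(p-.014*R[:,2])[2])
th=np.arccos((HX-bar[0])/RAD)-A0; print("theta",th)
T=[th-.12*i for i in range(1,15)]
T=[t for t in T if t>0]+[0]
d=np.array(tp(th)[0])
for t in T: print(round(t,3),np.round(G.T@(tp(t)[0]-d)*1000,1).tolist())
E
```

```text
clock 27.4
rel to model
[0.4, 1.9, 1.0] [-0.04, -0.02, -0.03]
[0.16503663 0.00044955] 0.30473797188175467
theta 1.6378151224646067
1.518 [-0.0, -31.1, -9.3]
1.398 [-0.0, -63.1, -14.8]
1.278 [-0.0, -95.5, -16.4]
1.158 [-0.0, -127.9, -14.2]
1.038 [-0.0, -159.8, -8.1]
0.918 [-0.0, -190.7, 1.8]
0.798 [-0.0, -220.3, 15.4]
0.678 [-0.0, -247.9, 32.3]
0.558 [-0.0, -273.4, 52.5]
0.438 [-0.0, -296.3, 75.5]
0.318 [-0.0, -316.2, 101.2]
0.198 [-0.0, -332.9, 129.0]
0.078 [-0.0, -346.2, 158.6]
0 [-0.0, -352.9, 178.6]
```

Request:
step_arm([
  [0,-7,-2.5,0,0,0,-1],
  [0,-15,-5,0,0,0,-1],
  [0,-23,-7.5,0,0,0,-1],
  [0,-31,-9.3,0,0,0,-1],
  [0,-31,-9.3,0,0,0,-1],
])

```text
clock: 27.9
tcp_pos: [0.5797, 0.3023, 0.2943]
ee_rot: [[-0.981, 0.188, 0.041], [0.193, 0.96, 0.205], [-0.001, 0.209, -0.978]]
ft_force: [-1.5, 1.6, 9.3]
grip_width: 0.01
finger_force: 59.6
```

Request:
step_arm([
  [0,-8,-1.5,0,0,0,-1],
  [0,-16,-3,0,0,0,-1],
  [0,-24,-4.2,0,0,0,-1],
  [0,-32,-5.5,0,0,0,-1],
  [0,-32,-5.5,0,0,0,-1],
])

```text
clock: 28.4
tcp_pos: [0.5734, 0.2703, 0.2926]
ee_rot: [[-0.981, 0.189, 0.041], [0.193, 0.96, 0.204], [-0.0, 0.208, -0.978]]
ft_force: [-2.1, 0.3, 7.7]
grip_width: 0.0096
finger_force: 62.1
```

Request:
step_arm([
  [0,-16,-1.2,0,0,0,-1],
  [0,-32,-1.6,0,0,0,-1],
  [0,-49,-0.8,0,0,0,-1],
  [0,-65,0.6,0,0,0,-1],
  [0,-65,0.6,0,0,0,-1],
])

```text
clock: 28.9
tcp_pos: [0.5611, 0.2069, 0.2774]
ee_rot: [[-0.981, 0.19, 0.04], [0.194, 0.96, 0.203], [0.0, 0.207, -0.978]]
ft_force: [1.5, -1.7, 3.5]
grip_width: 0.0095
finger_force: 62.6
```

Request:
step_arm([
  [0,-16,2.7,0,0,0,-1],
  [0,-32,6,0,0,0,-1],
  [0,-48,10.8,0,0,0,-1],
  [0,-63,16,0,0,0,-1],
  [0,-63,16,0,0,0,-1],
])

```text
clock: 29.4
tcp_pos: [0.5499, 0.1502, 0.2481]
ee_rot: [[-0.981, 0.19, 0.039], [0.194, 0.96, 0.203], [0.001, 0.206, -0.978]]
ft_force: [4.0, -1.2, -3.2]
grip_width: 0.0101
finger_force: 62.9
```

```bash
python3 - <<'E'
from arc import *
p,R=cur(); 
for t in (.918,): g,G=tp(t); rel(p,R,g,G)
E
```

```text
clock 29.4
[-0.4, 2.3, -1.4] [-0.09, -0.05, -0.08]
```

Request:
step_arm([
  [0,-15,6.5,0,0,0,-1],
  [0,-29.6,13.6,0,0,0,-1],
  [0,-43.6,21.6,0,0,0,-1],
  [0,-57.2,30.5,0,0,0,-1],
  [0,-57.2,30.5,0,0,0,-1],
])

```text
clock: 29.9
tcp_pos: [0.5403, 0.102, 0.2063]
ee_rot: [[-0.981, 0.19, 0.039], [0.194, 0.96, 0.203], [0.001, 0.207, -0.978]]
ft_force: [1.7, -0.7, 0.1]
grip_width: 0.0096
finger_force: 63.3
```

Request:
step_arm([
  [0,-13,9.6,0,0,0,-1],
  [0,-25.5,20.2,0,0,0,-1],
  [0,-37.2,31.4,0,0,0,-1],
  [0,-48.4,43.2,0,0,0,-1],
  [0,-48.4,43.2,0,0,0,-1],
])

```text
clock: 30.4
tcp_pos: [0.533, 0.0648, 0.1538]
ee_rot: [[-0.981, 0.189, 0.038], [0.193, 0.96, 0.204], [0.002, 0.207, -0.978]]
ft_force: [3.1, -0.3, -3.2]
grip_width: 0.0096
finger_force: 63.9
```

```bash
python3 - <<'E'
from arc import *
p,R=cur(); 
for t in (.438,): g,G=tp(t); rel(p,R,g,G)
E
```

```text
clock 30.4
[-0.6, 1.6, -1.9] [-0.05, -0.08, -0.04]
```

Slower now for the last part.

Request:
step_arm([
  [0,-7,8,0,0,0,-1],
  [0,-13.5,17,0,0,0,-1],
  [0,-19.9,25.7,0,0,0,-1],
  [0,-25.5,34.7,0,0,0,-1],
  [0,-31,44,0,0,0,-1],
])

```text
clock: 30.9
tcp_pos: [0.529, 0.0443, 0.1048]
ee_rot: [[-0.981, 0.188, 0.04], [0.192, 0.96, 0.204], [0.0, 0.208, -0.978]]
ft_force: [1.4, 3.4, -0.6]
grip_width: 0.0094
finger_force: 65.5
```

Request:
step_arm([
  [0,-3,5,0,0,0,-1],
  [0,-5.6,9.5,0,0,0,-1],
  [0,-8,14.5,0,0,0,-1],
  [0,-10.2,19.5,0,0,0,-1],
  [0,-12.3,24.5,0,0,0,-1],
])

```text
clock: 31.4
tcp_pos: [0.5277, 0.0375, 0.0788]
ee_rot: [[-0.981, 0.188, 0.04], [0.192, 0.96, 0.203], [-0.0, 0.207, -0.978]]
ft_force: [-1.7, -6.8, 1.2]
grip_width: 0.0099
finger_force: 66.9
```

```bash
python3 - <<'E'
from arc import *
p,R=cur(); print(p)
for t in (.12,.08,.04,0): g,G=tp(t); print(t);rel(p,R,g,G)
E
```

```text
clock 31.4
[0.52772348 0.03750415 0.07884179]
0.12
[-0.5, -1.3, 3.2] [-0.04, 0.0, 0.01]
0.08
[-0.5, -5.4, 13.2] [-0.04, 0.0, 0.01]
0.04
[-0.5, -9.0, 23.4] [-0.04, 0.0, 0.01]
0
[-0.5, -12.2, 33.7] [-0.04, 0.0, 0.01]
```

Request:
step_arm([
  [0,-2.5,4,0,0,0,-1],
  [0,-4,8,0,0,0,-1],
  [0,-5.5,12,0,0,0,-1],
  [0,-7,16,0,0,0,-1],
  [0,-7,16,0,0,0,-1],
])

```text
clock: 31.9
tcp_pos: [0.5271, 0.0344, 0.0616]
ee_rot: [[-0.981, 0.188, 0.04], [0.192, 0.96, 0.204], [0.0, 0.208, -0.978]]
ft_force: [2.7, 4.2, -2.0]
grip_width: 0.0096
finger_force: 66.6
```

Request:
step_arm([
  [0,-1.2,3.5,0,0,0,-1],
  [0,-2.3,7,0,0,0,-1],
  [0,-3.3,10.5,0,0,0,-1],
  [0,-4,13,0,0,0,-1],
  [0,-4,13,0,0,0,-1],
])

```text
clock: 32.4
tcp_pos: [0.5268, 0.0328, 0.048]
ee_rot: [[-0.981, 0.188, 0.039], [0.193, 0.96, 0.203], [0.0, 0.207, -0.978]]
ft_force: [0.9, -1.9, -2.2]
grip_width: 0.0096
finger_force: 67.7
```

```bash
python3 - <<'E'
from arc import *
p,R=cur(); print(p)
for t in (.02,0,-.02): g,G=tp(t); print(t);rel(p,R,g,G)
E
```

```text
clock 32.4
[0.5267533  0.03284146 0.04803055]
0.02
[-0.5, 0.4, -0.6] [-0.05, -0.03, -0.0]
0
[-0.5, -1.2, 4.6] [-0.05, -0.03, -0.0]
-0.02
[-0.5, -2.6, 9.8] [-0.05, -0.03, -0.0]
```

Request:
step_arm([
  [0,-0.5,1.5,0,0,0,-1],
  [0,-0.8,3,0,0,0,-1],
  [0,-1,4,0,0,0,-1],
  [0,-1,4,0,0,0,-1],
])

```text
clock: 32.8
tcp_pos: [0.5267, 0.0325, 0.0442]
ee_rot: [[-0.981, 0.189, 0.04], [0.193, 0.96, 0.203], [0.0, 0.207, -0.978]]
ft_force: [-2.1, -5.7, -1.6]
grip_width: 0.0098
finger_force: 68.1
```

Request:
step_arm([
  [0,-0.3,1,0,0,0,-1],
  [0,-0.3,1,0,0,0,-1],
])

```text
clock: 33.0
tcp_pos: [0.5267, 0.0324, 0.0432]
ee_rot: [[-0.981, 0.189, 0.04], [0.193, 0.96, 0.203], [0.0, 0.207, -0.978]]
ft_force: [-1.5, -5.8, -1.8]
grip_width: 0.0094
finger_force: 68.0
```

Request:
step_arm([
  [0,-0.3,1,0,0,0,-1],
  [0,-0.3,1,0,0,0,-1],
])

```text
clock: 33.2
tcp_pos: [0.5267, 0.0324, 0.0421]
ee_rot: [[-0.981, 0.189, 0.04], [0.193, 0.96, 0.203], [0.0, 0.207, -0.978]]
ft_force: [-2.3, -4.8, -1.5]
grip_width: 0.0097
finger_force: 68.0
```

Request:
step_arm([
  [0,-0.5,1,0,0,0,-1],
  [0,-0.5,1,0,0,0,-1],
])

```text
clock: 33.4
tcp_pos: [0.5267, 0.0322, 0.0411]
ee_rot: [[-0.981, 0.188, 0.04], [0.193, 0.96, 0.203], [0.0, 0.207, -0.978]]
ft_force: [-2.1, -5.1, -0.9]
grip_width: 0.0096
finger_force: 68.0
```

Request:
step_arm([
  [0,-0.5,1,0,0,0,-1],
  [0,-0.5,1,0,0,0,-1],
])

```text
clock: 33.6
tcp_pos: [0.5267, 0.0322, 0.04]
ee_rot: [[-0.981, 0.188, 0.04], [0.192, 0.96, 0.204], [0.0, 0.208, -0.978]]
ft_force: [-2.1, -4.6, -1.2]
grip_width: 0.0095
finger_force: 68.0
```

Request:
step_arm([
  [0,-0.3,1,0,0,0,-1],
  [0,-0.3,1,0,0,0,-1],
])

```text
clock: 33.8
tcp_pos: [0.5266, 0.0321, 0.0391]
ee_rot: [[-0.981, 0.188, 0.04], [0.192, 0.96, 0.204], [0.0, 0.208, -0.978]]
ft_force: [-1.6, -4.4, -0.9]
grip_width: 0.0097
finger_force: 68.3
```

Request:
step_arm([
  [0,-0.3,1,0,0,0,-1],
  [0,-0.3,1,0,0,0,-1],
])

```text
clock: 34.0
tcp_pos: [0.5267, 0.0321, 0.0389]
ee_rot: [[-0.981, 0.188, 0.041], [0.192, 0.96, 0.204], [-0.001, 0.208, -0.978]]
ft_force: [-7.9, -5.5, 17.3]
grip_width: 0.0095
finger_force: 70.1
```

Request:
step_arm([
  [0,-0.3,1,0,0,0,-1],
  [0,-0.3,1,0,0,0,-1],
])

```text
clock: 34.2
tcp_pos: [0.5268, 0.0321, 0.0387]
ee_rot: [[-0.981, 0.188, 0.041], [0.192, 0.96, 0.204], [-0.001, 0.208, -0.978]]
ft_force: [-14.0, -6.3, 33.7]
grip_width: 0.0095
finger_force: 72.0
```

Request:
step_arm([
  [0,-0.2,1,0,0,0,-1],
  [0,-0.2,1,0,0,0,-1],
])

```text
clock: 34.4
tcp_pos: [0.5269, 0.0321, 0.0385]
ee_rot: [[-0.981, 0.188, 0.042], [0.193, 0.96, 0.204], [-0.002, 0.209, -0.978]]
ft_force: [-19.6, -6.6, 50.3]
grip_width: 0.0099
finger_force: 73.8
```

Request:
step_arm([
  [0,-0.2,1,0,0,0,-1],
  [0,-0.2,1,0,0,0,-1],
])

```text
clock: 34.6
tcp_pos: [0.5269, 0.0321, 0.0383]
ee_rot: [[-0.981, 0.188, 0.043], [0.193, 0.96, 0.204], [-0.003, 0.209, -0.978]]
ft_force: [-24.8, -8.6, 66.5]
grip_width: 0.0094
finger_force: 75.6
```

Request:
step_arm([
  [0,0,-1.5,0,0,0,-1],
  [0,0,-3,0,0,0,-1],
  [0,0,-3,0,0,0,-1],
])

```text
clock: 34.9
tcp_pos: [0.5268, 0.0321, 0.0389]
ee_rot: [[-0.981, 0.188, 0.041], [0.192, 0.96, 0.205], [-0.001, 0.21, -0.978]]
ft_force: [-7.1, -0.6, 19.0]
grip_width: 0.0097
finger_force: 69.7
```

Request:
step_arm([
  [0,0,0,0,0,0,-0.6],
  [0,0,0,0,0,0,-0.48],
  [0,0,0,0,0,0,-0.48],
  [0,0,0,0,0,0,-0.48],
])

```text
clock: 35.3
tcp_pos: [0.5267, 0.0315, 0.0378]
ee_rot: [[-0.981, 0.188, 0.04], [0.192, 0.96, 0.204], [-0.0, 0.208, -0.978]]
ft_force: [-0.3, -1.3, -0.7]
grip_width: 0.0222
finger_force: 0.0
```

Request:
step_arm([
  [0,0,-10,0,0,0,-0.48],
  [0,-2,-25,0,0,0,-0.48],
  [0,-6,-50,0,0,0,-0.48],
  [0,-15,-90,0,0,0,-0.48],
  [0,-20,-130,0,0,0,-0.48],
])

```text
clock: 35.8
tcp_pos: [0.517, -0.0147, 0.1627]
ee_rot: [[-0.981, 0.188, 0.039], [0.192, 0.96, 0.204], [0.001, 0.208, -0.978]]
ft_force: [0.7, -0.0, -0.5]
grip_width: 0.0221
finger_force: 0.0
```

Request:
step_arm([
  [0,-150,-100,0,0,0,-0.48],
  [0,-150,-100,0,0,0,-0.48],
  [0,-150,-100,0,0,0,-0.48],
  [0,-150,-100,0,0,0,-0.48],
  [0,-150,-100,0,0,0,-0.48],
])

```text
clock: 36.3
tcp_pos: [0.4853, -0.1821, 0.2293]
ee_rot: [[-0.981, 0.191, 0.043], [0.196, 0.96, 0.202], [-0.002, 0.207, -0.978]]
ft_force: [-0.4, 0.0, 0.2]
grip_width: 0.0221
finger_force: 0.0
```

```bash
python3 - <<'E'
from arc import *
S={n:shot(n) for n in("top","scene")}
for n in S:
    k=nets.place_of("hood_handle",n); b=tp(0,d=0)[0]
    print(n,k[0]["xy"] if k else None,proj(b[None],S[n])[0].round(1))
a=cv2.resize(S["top"]["pixels"][110:230,105:255],(500,400),interpolation=cv2.INTER_CUBIC); b=cv2.resize(S["scene"]["pixels"][100:270,220:432],(500,400),interpolation=cv2.INTER_CUBIC)
cv2.imwrite("pics/end.png",cv2.resize(np.hstack([a,b]),(800,320))); print(bot.sense()["tcp_pos"],bot.sense()["clock"])
E
```

```text
top [239.4, 194.0] [239.4 190.7]
scene [279.0, 192.2] [277.7 190.9]
[ 0.48524602 -0.17768212  0.22746068] 36.5
```

View pics/end.png

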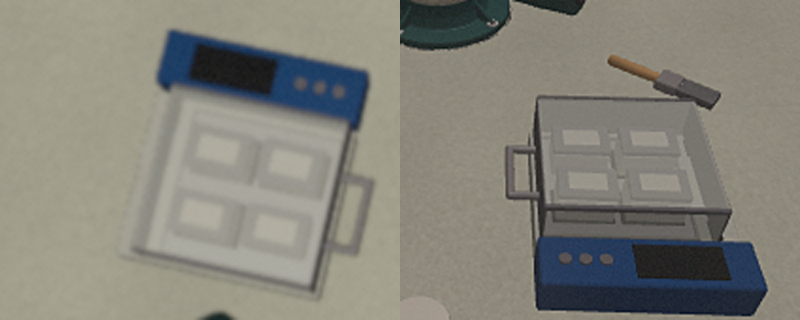

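The picture shows the hood fully shut, with its handle on the right in the top view (crop 350,215). All four boxes stand in the grid beneath it, and the brush is where it was. I hand the job in.

```bash
python3 -c "
from plant import workorder; print(workorder.finish_job())"
```

```text
the job is handed in; nothing more can be done
None
```

The three boxes are on their pads (about 2 mm off centre by camera estimate), the hood was lowered onto its stop and released, and the job was handed in at about 36.5 s; no verdict came back.

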